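# Release the green tins from the rocker-gate dispenser

### The job

Press the paddle of the dispenser that holds the green tins all the way down with the fingertips and keep it down until both green tins have rolled out under the raised gate into the collecting tray, then let the paddle go so that the gate shuts again behind them. Do not touch any tin or gate with the robot, leave the orange tins shut in and their dispenser's lever unpressed, and leave everything else on the counter where it is.

Things in the scene. Friction and masses are not known exactly. Their poses are not given: they have to be found in the camera images.
- green_dispenser: Fixed sloping steel trough, 82 mm wide, 240 mm long, green tab on the front wall, green tins in it. Origin: underside, on the centre line below the shut gate. x points up the trough (10 degrees) to the rear, away from the robot; y left, z up. Tins wait at x = 0 to 105 mm. A rocking lever over them, pivot at x 61, z 120 mm on posts up to z 133 mm, has a paddle at the rear end, the gate at the front.
- green_dispenser_lever (a joint): Rocking lever, rad: 0 = at rest, paddle up, gate shut; 0.45 = paddle fully down on its stop, gate fully up (the tins pass from about 0.38). A spring returns it: the paddle takes about 4 N to start and 6 N to reach the stop, then it is rigid. Let go, it springs back to 0 unless a tin is under the gate.
- green_dispenser_paddle (a point): Centre of the top face of the black ribbed paddle (44 mm along the dispenser's x, 52 mm across) of the green dispenser. At rest it is 118 mm to +x of the dispenser's origin, 154 mm above the counter, its face leaning 24 degrees, lower towards the pivot. Pressed fully this point has gone down 28 mm and 9 mm to +x, and the face is level. Nothing higher stands within 40 mm of it.
- green_dispenser_gate_edge (a point): Middle of the lower edge of the green dispenser's gate: a steel plate 56 mm wide, 42 mm high, 4 mm thick, that hangs from the front end of the lever and holds back the tins. At rest it is 17 mm above the trough floor, fully raised 55 mm.
- green_dispenser_tray (a point): Middle of the green dispenser's collecting tray floor: the low front part of the trough, 64 mm wide inside, from the gate (x = 0 of the dispenser) to the front wall at x = -117 mm. Two released tins lie here at about x = -48 and -96 mm.
- green_tin_1: Green food tin with steel rims, 48 mm diameter, 60 mm long, 80 to 170 g, lying across the green dispenser so that it rolls down the slope; the one next to the gate at the start. Origin at its centre.
- green_tin_2: Green food tin with steel rims, 48 mm diameter, 60 mm long, 80 to 170 g, lying across the green dispenser so that it rolls down the slope; the one behind it at the start. Origin at its centre.
- orange_dispenser: Fixed sloping steel trough, 82 mm wide, 240 mm long, orange tab on the front wall, orange tins in it. Origin: underside, on the centre line below the shut gate. x points up the trough (10 degrees) to the rear, away from the robot; y left, z up. Tins wait at x = 0 to 105 mm. A rocking lever over them, pivot at x 61, z 120 mm on posts up to z 133 mm, has a paddle at the rear end, the gate at the front.
- orange_dispenser_lever (a joint): Rocking lever, rad: 0 = at rest, paddle up, gate shut; 0.45 = paddle fully down on its stop, gate fully up (the tins pass from about 0.38). A spring returns it: the paddle takes about 4 N to start and 6 N to reach the stop, then it is rigid. Let go, it springs back to 0 unless a tin is under the gate.
- orange_dispenser_paddle (a point): Centre of the top face of the black ribbed paddle (44 mm along the dispenser's x, 52 mm across) of the orange dispenser. At rest it is 118 mm to +x of the dispenser's origin, 154 mm above the counter, its face leaning 24 degrees, lower towards the pivot. Pressed fully this point has gone down 28 mm and 9 mm to +x, and the face is level. Nothing higher stands within 40 mm of it.
- orange_dispenser_gate_edge (a point): Middle of the lower edge of the orange dispenser's gate: a steel plate 56 mm wide, 42 mm high, 4 mm thick, that hangs from the front end of the lever and holds back the tins. At rest it is 17 mm above the trough floor, fully raised 55 mm.
- orange_dispenser_tray (a point): Middle of the orange dispenser's collecting tray floor: the low front part of the trough, 64 mm wide inside, from the gate (x = 0 of the dispenser) to the front wall at x = -117 mm. Two released tins lie here at about x = -48 and -96 mm.
- orange_tin_1: Orange food tin with steel rims, 48 mm diameter, 60 mm long, 80 to 170 g, lying across the orange dispenser so that it rolls down the slope; the one next to the gate at the start. Origin at its centre.
- orange_tin_2: Orange food tin with steel rims, 48 mm diameter, 60 mm long, 80 to 170 g, lying across the orange dispenser so that it rolls down the slope; the one behind it at the start. Origin at its centre.
- meal_dish: Closed foil meal dish, 194 mm round, 50 mm high, on a pile of board lids right of the dispensers; a bystander. Origin under its centre.
- timer: Round kitchen timer, 66 mm wide, 39 mm high, white with a black dial; a bystander. Origin under its centre.
- thermometer: Probe thermometer, 216 x 34 x 20 mm, white head and steel needle, lying behind the dispensers; a bystander. Origin under its centre.
- marker: Black and white marker pen, 135 mm long, 17 mm thick, lying; a bystander. Origin under its centre.
- blue_pen: White and blue ball pen, 145 mm long, 11 mm thick, lying; a bystander. Origin under its centre.
Mind the look-alikes: they are no part of the job. What is shaped like the orange_tin_2 but blue is not meant.

How it is judged:
On the way, in this order (a step that is already met when the one before it is completed fails the run):
1. the fingers press the green dispenser's paddle down (value of joint green_dispenser_lever above 0.1 rad and contact force between the fingers and green_dispenser_lever_c2 above 1 N), for 0.05 s.
2. both green tins have passed under the gate while the fingers still hold the paddle down (value of joint green_dispenser_lever above 0.33 rad and contact force between the fingers and green_dispenser_lever_c2 above 1 N and x of each of green_tin_1, green_tin_2 in the frame of green_dispenser below -0.025 m), for 0.1 s.
At the end, for the whole second after the job is handed in: Both green tins rest in their collecting tray (centres 30 to 125 mm in front of the gate line), the green gate is shut again and the orange tins are still behind theirs (both levers within 0.06 rad of rest); every bystander is within 25 mm of its start (x of green_tin_1 in the frame of green_dispenser between -0.125 and -0.03 m and y of green_tin_1 in the frame of green_dispenser between -0.04 and 0.04 m and z of each of green_tin_1, green_tin_2 in the frame of green_dispenser below 0.09 m and x of green_tin_2 in the frame of green_dispenser between -0.125 and -0.03 m and y of green_tin_2 in the frame of green_dispenser between -0.04 and 0.04 m and x of orange_tin_1 in the frame of orange_dispenser between 0.01 and 0.1 m and y of orange_tin_1 in the frame of orange_dispenser between -0.04 and 0.04 m and z of each of orange_tin_1, orange_tin_2 in the frame of orange_dispenser below 0.09 m and x of orange_tin_2 in the frame of orange_dispenser between 0.01 and 0.1 m and y of orange_tin_2 in the frame of orange_dispenser between -0.04 and 0.04 m and value of joint each of green_dispenser_lever, orange_dispenser_lever below 0.06 rad and linear speed of each of green_tin_1, green_tin_2, orange_tin_1, orange_tin_2 below 0.02 m/s and distance of each of meal_dish, timer, thermometer, marker, blue_pen from where it was at the start of the episode below 0.025 m); the robot touches nothing.
It fails at once if the robot touches a tin (over 0.5 N) (contact force between any of the fingers, the arm and green_tin_1 above 0.5 N or contact force between any of the fingers, the arm and green_tin_2 above 0.5 N or contact force between any of the fingers, the arm and orange_tin_1 above 0.5 N or contact force between any of the fingers, the arm and orange_tin_2 above 0.5 N).
It fails at once if the robot touches a gate plate (over 0.5 N) (contact force between any of the fingers, the arm and green_dispenser_lever_c3 above 0.5 N or contact force between any of the fingers, the arm and orange_dispenser_lever_c3 above 0.5 N).
It fails at once if a tin is lifted out of its dispenser (centre more than 120 mm above the counter) (height (world z) of any of green_tin_1, green_tin_2, orange_tin_1, orange_tin_2 above 0.12 m).
It fails at once if the orange dispenser's lever is pressed (over 0.12 rad) (value of joint orange_dispenser_lever above 0.12 rad).
It fails at once if a bystander is pushed or carried more than 25 mm (distance of any of meal_dish, timer, thermometer, marker, blue_pen from where it was at the start of the episode above 0.025 m).
It also fails if it takes over 35 s, if anything falls off the work surface, if the arm or the gripper's body presses on something with over 40 N, if the wrist force passes 120 N, or if a joint passes its speed limit or range.

### The arm

A 6-joint arm with a two-finger parallel gripper is mounted at the origin on a cart in front of the work surface, level with it; the furniture and walls round the work are solid. World frame = base frame: x ahead of the robot, y to its left, z up, the work surface at z = 0. Lengths are in m, angles in rad, forces in N, time in s.
With the tool pointing down it reaches from about 0.375 to 0.975 m from the base axis. Payload 3.8 kg.
Tool frame: the origin (TCP) lies on the mounting face of the last link; the fingertips stand 173 mm ahead of it and the grasp point (between the pads) lies 155 mm ahead of it; z points along the fingers, y is the direction in which the jaws open and shut (so a half turn about z gives the same grasp; the last joint's range is limited). The gripper opens to 85 mm and grips with 20 to 120 N. Pads are 22 mm wide; open, the fingers measure 114 mm over their backs; the gripper's body (76 mm by 85 mm) begins 54 mm behind the grasp point. The pads swing forward as they close: fully open they stand 13 mm farther back than shut.
Start: joints at [-1.268, 0.264, 1.604, -0, 1.274, -0.037], TCP at [0.225, -0.636, 0.405] pointing down, gripper open.
Joint ranges: [-2.63, 2.63], [-0.94, 2.18], [0.31, 2.57], [-1.31, 4.45], [0, 2.66], [-2.55, 2.55]. Speed limits (rad/s): [2.57, 2.57, 3.14, 3.14, 3.14, 3.14].

### API

Orientations are given as a rotation vector (axis times angle).
In Python, from workcell import bot gives the robot as it stands.
- The arm moves only by the shell command python3 -m jog 'ROWS' [FORCE]. ROWS is JSON, a list that holds one entry, the list of rows, each a list of 7 numbers: the closure, from 0 (fully open) to 1 (shut), then the shift along the tool's x, y, z in cm, then the turn, a rotation vector about the tool's x, y, z in rad. A call has 1 to 12 rows; each row is the pose to reach, as a shift and turn from the pose commanded when the call began, along the tool's axes at that moment; what a row does not reach only later rows make up. A row lasts 1/8 s, in which the tool goes at most 62.5 mm and 10.7 degrees, less where a joint would pass 70% of its speed; a pose out of reach is approached as far as the arm can. A call with a gripper value outside its range is refused whole. The fingers move at their own pace and stop on an object; FORCE is the grip in N (left out, the last holds). Time passes only in rows, so rows that repeat a pose let the fingers close. It gives the time, the measured TCP pose, the force and the opening at its end, in the units of the state.
- bot.read_state(): the state, without advancing time (a new reading comes with each control period).
- bot.read_camera(name): name is "side" or "top"; returns the picture (420x560x3 uint8, red, green, blue); there is no depth.
- bot.camera_model(name): a dict with "intrinsics" (3x3 intrinsics, pixels), "rvec" (rotation vector, rad) and "tvec" (3), from world to camera coordinates, as OpenCV has them. Camera axes: x right, y down, z forward; pixel columns grow to the right and rows downward; lengths in m; the calibration is good to about 2 mm. A picture is of the moment at which its call begins. camera_model takes no time and is no camera call.
- bot.finish_job(): hands the job in, once; it reports no verdict.
The state is a dict: "time": time; "q": joint angles; "joint_vel": joint speeds; "joint_torque": joint torques, N m; "tool_pos": TCP position; "tcp_rot": TCP orientation; "wrist_force": force on the tool from outside, world axes, zero at the start; "torque": the same for the moment, N m; "width": opening from 0.0 (shut) to 1.0 (fully open).
Only numpy, scipy, OpenCV 4.12 (cv2) and the standard library are available. Lean on these libraries where they do the work, as an engineer would, in place of code of your own. Each camera call takes 0.05 s, during which the arm holds its last target.

## Working session

There is one attempt and no reset: what is moved stays moved. The work goes in short steps, Python scripts to look and compute and a shell command to move; the robot and the scene stay as the last step left them, time stands still between calls to the robot, and variables do not carry over. Pictures are saved under pics/ and viewed, and the job is handed in when it is done.

```bash
mkdir -p pics
python3 - <<'E'
from workcell import bot
import cv2
for n in("side","top"):
    im=bot.read_camera(n); cv2.imwrite(f"pics/{n}0.png",im[:,:,::-1])
    print(n,bot.camera_model(n))
print(bot.read_state())
E
```

```text
side {'intrinsics': array([[390.12923827,   0.        , 280.12995816],
       [  0.        , 390.12923827, 207.35825519],
       [  0.        ,   0.        ,   1.        ]]), 'rvec': array([ 0.33323935, -2.49870937,  1.57565762]), 'tvec': array([0.53113774, 0.27176825, 0.79327093])}
top {'intrinsics': array([[481.89680016,   0.        , 278.39198044],
       [  0.        , 481.89680016, 207.65885276],
       [  0.        ,   0.        ,   1.        ]]), 'rvec': array([ 2.10730632, -2.1484679 ,  0.17021216]), 'tvec': array([-0.25074908,  0.6388101 ,  1.12273644])}
{'time': 0.1, 'q': array([-1.26789385e+00,  2.64679081e-01,  1.60520752e+00, -7.31004750e-06,
        1.27370034e+00, -3.69141723e-02]), 'joint_vel': array([-0.00082833,  0.00046092, -0.00302463,  0.00089415, -0.0001275 ,
       -0.00048816]), 'joint_torque': array([ 9.98546875e-05, -5.16707790e+01, -3.68590343e+01, -6.10171446e-05,
        6.25650355e-03, -6.33605987e-05]), 'tool_pos': array([ 0.22488622, -0.63612019,  0.40350148]), 'tcp_rot': array([-3.09440667e+00, -5.30887394e-01,  4.26006160e-04]), 'wrist_force': array([-0.47152401, -0.7073955 , -0.26540301]), 'torque': array([ 0.02717618,  0.04063669, -0.02005567]), 'width': 1.0021041775604964}
```

View pics/side0.png

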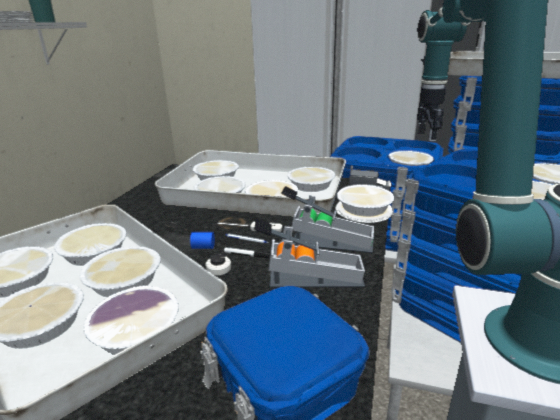

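View pics/top0.png

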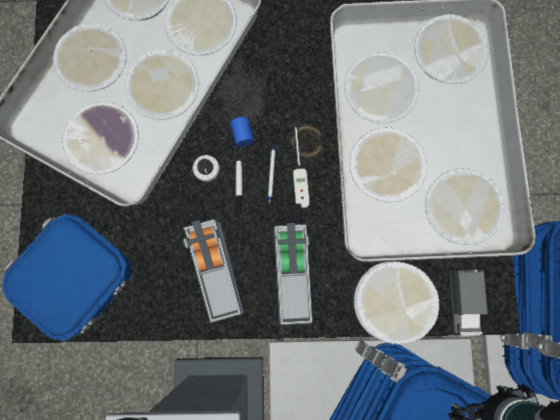

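Run:
```python
import cv2
im=cv2.imread("pics/top0.png"); cv2.imwrite("pics/topc.png",cv2.resize(im[190:335,170:345],None,fx=4,fy=4,interpolation=cv2.INTER_CUBIC))
im=cv2.imread("pics/side0.png"); cv2.imwrite("pics/sidec.png",cv2.resize(im[170:295,230:400],None,fx=4.5,fy=4.5,interpolation=cv2.INTER_CUBIC))
```

```text
(no output)
```

View pics/topc.png

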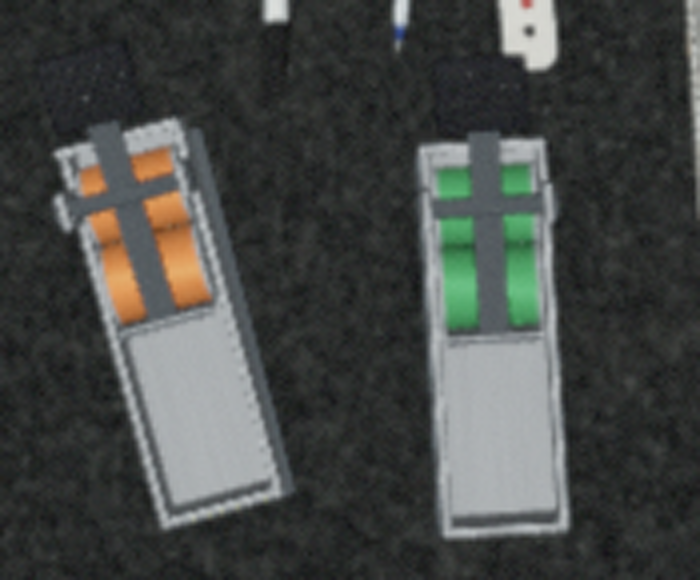

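View pics/sidec.png

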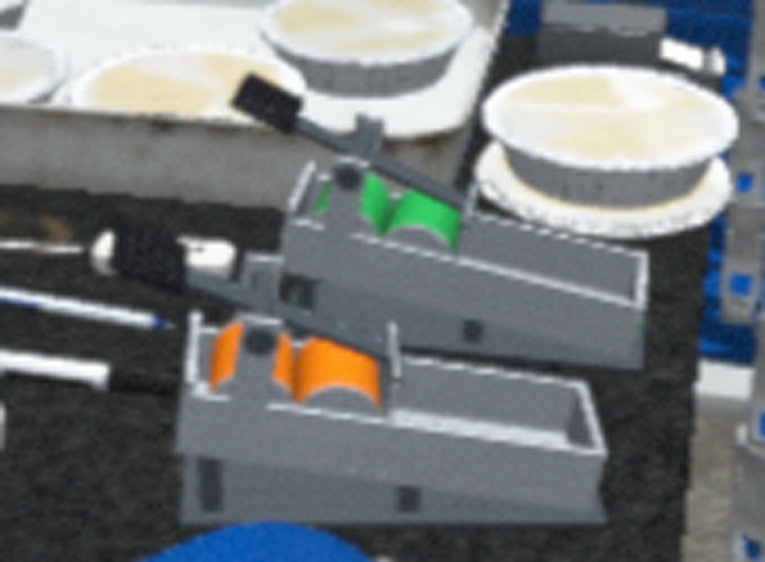

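```bash
cat > h.py <<'E'
import numpy as np, cv2
from workcell import bot
C={n:bot.camera_model(n) for n in("side","top")}
def ray(n,u,v):
    c=C[n];R=cv2.Rodrigues(c["rvec"])[0]
    p=cv2.undistortPoints(np.array([[[u,v]]],float),c["intrinsics"],None)[0,0]
    return -R.T@c["tvec"],R.T@np.array([p[0],p[1],1])
def at(n,u,v,z):
    o,d=ray(n,u,v);return o+d*(z-o[2])/d[2]
def proj(n,P):
    c=C[n];return cv2.projectPoints(np.array(P,float).reshape(-1,3),c["rvec"],c["tvec"],c["intrinsics"],None)[0].reshape(-1,2)
E
python3 - <<'E'
from h import *
f=lambda x,y:(170+(x+.5)/4-.5,190+(y+.5)/4-.5)
for nm,p,z in[("paddle",(480,95),.154),("pivot",(487,207),.120),("gate",(494,335),.1),("opaddle",(88,90),.154),("FL",(443,533),.06),("FR",(568,528),.06),("RL",(420,148),.1),("RR",(548,142),.1)]: print(nm,at("top",*f(*p),z).round(4))
g=lambda x,y:(230+(x+.5)/4.5-.5,170+(y+.5)/4.5-.5)
# triangulate paddle
o1,d1=ray("top",*f(480,95));o2,d2=ray("side",*g(268,98))
A=np.stack([d1,-d2],1);s=np.linalg.lstsq(A,o2-o1,rcond=None)[0];print(o1+d1*s[0],o2+d2*s[1])
im=cv2.imread("pics/top0.png")[195:260,265:330].astype(float)
im=np.clip(im*3,0,255).astype('uint8');cv2.imwrite("pics/tc2.png",cv2.resize(im,None,fx=9,fy=9,interpolation=cv2.INTER_NEAREST))
E
```

```text
paddle [ 0.6031 -0.2887  0.154 ]
pivot [ 0.5441 -0.2917  0.12  ]
gate [ 0.4727 -0.2944  0.1   ]
opaddle [ 0.6103 -0.0705  0.154 ]
FL [ 0.3603 -0.2627  0.06  ]
FR [ 0.3619 -0.3355  0.06  ]
RL [ 0.5812 -0.2539  0.1   ]
RR [ 0.5832 -0.3283  0.1   ]
[ 0.60322038 -0.28866859  0.15318483] [ 0.6046287  -0.2883837   0.15340457]
```

View pics/tc2.png

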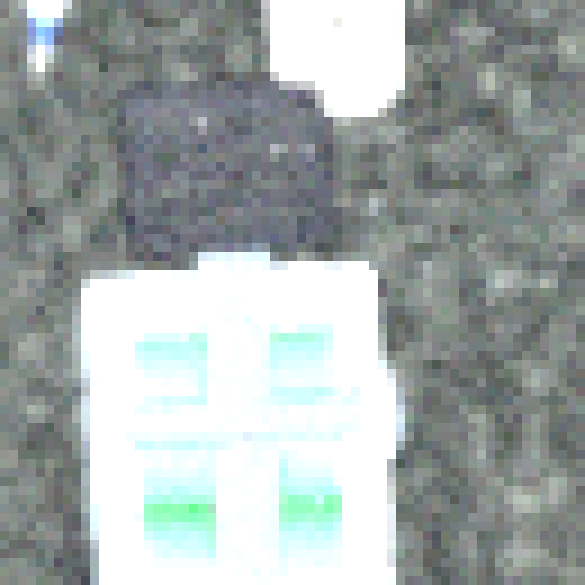

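Run:
```python
from h import *
from scipy.spatial.transform import Rotation as Ro
def tri(a,b):
    o1,d1=ray("top",*a);o2,d2=ray("side",*b)
    s=np.linalg.lstsq(np.stack([d1,-d2],1),o2-o1,rcond=None)[0];print((o1+d1*s[0]).round(3),(o2+d2*s[1]).round(3))
tri((397,300),(366,195)) # dish
tri((382,363),(402,177)) # clip
s=bot.read_state();R=Ro.from_rotvec(s["tcp_rot"]);print(R.as_matrix().round(3))
for P in[(.607,-.288,.50),(.607,-.288,.35)]:
  print(100*R.inv().apply(np.array(P)-s["tool_pos"]))
yaw=np.arctan2(R.as_matrix()[1,0],R.as_matrix()[0,0]);print(yaw)
im=cv2.imread("pics/side0.png");cv2.imwrite("pics/s2.png",cv2.resize(im[60:320,320:560],None,fx=2.3,fy=2.3))
```

```text
[ 0.408 -0.538  0.056] [ 0.399 -0.538  0.056]
[ 0.281 -0.476  0.156] [ 0.291 -0.475  0.154]
[[ 0.943  0.333 -0.001]
 [ 0.333 -0.943  0.002]
 [ 0.    -0.002 -1.   ]]
[ 47.63031631 -20.10401431  -9.60662717]
[ 47.62931701 -20.0741164    5.393343  ]
0.3398187261987975
```

View pics/s2.png

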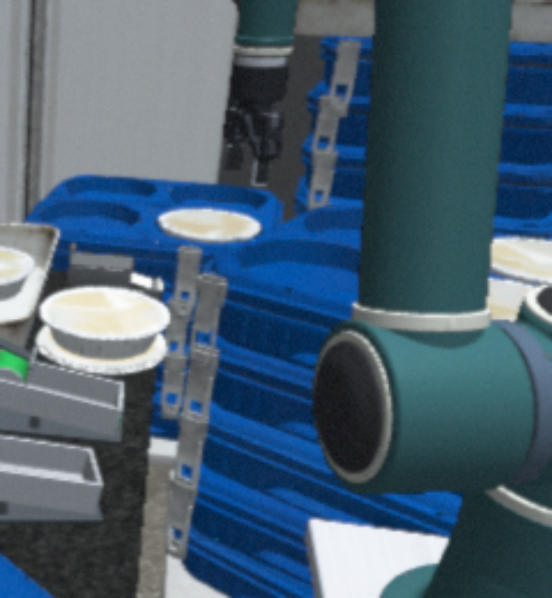

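```bash
python3 -m jog '[[[1,0,0,-5,0,0,0],[1,2,-1,-9.6,0,0,0],[1,6,-2.5,-9.6,0,0,0],[1,11,-4.6,-9.6,0,0,0.06],[1,16.5,-7,-9.6,0,0,0.12],[1,22,-9.3,-9.6,0,0,0.18],[1,27.5,-11.6,-9.6,0,0,0.24],[1,33,-14,-9.6,0,0,0.3],[1,38.5,-16.3,-9.6,0,0,0.3],[1,44,-18.5,-9.6,0,0,0.3],[1,47.6,-20.1,-9.6,0,0,0.3],[1,47.6,-20.1,-9.6,0,0,0.3]]]' 40
python3 - <<'E'
from h import *
from scipy.spatial.transform import Rotation as Ro
s=bot.read_state();R=Ro.from_rotvec(s["tcp_rot"]);print(s,R.as_matrix().round(3))
print(100*R.inv().apply(np.array((.607,-.288,.50))-s["tool_pos"]))
E
```

```text
time: 1.6
tool_pos: [0.6086, -0.2857, 0.4995]
tcp_rot: [-3.139, -0.069, 0.002]
wrist_force: [-1.1, 0.7, -0.7]
width: 0.002
{'time': 1.6, 'q': array([-4.76171928e-01,  2.19193393e-01,  1.48697169e+00,  7.29515549e-04,
        1.43707676e+00,  1.05052953e+00]), 'joint_vel': array([-0.04960275, -0.0162814 ,  0.01502794, -0.03565099,  0.00899129,
       -0.01932958]), 'joint_torque': array([  1.54402725, -50.27210712, -38.57249737,   0.34241972,
        -0.09245926,   0.15663656]), 'tool_pos': array([ 0.60860386, -0.28573193,  0.49945063]), 'tcp_rot': array([-3.13940927e+00, -6.90734584e-02,  1.73218699e-03]), 'wrist_force': array([-1.07848922,  0.6661378 , -0.69173451]), 'torque': array([ 0.01465591, -0.00445145,  0.04051079]), 'width': 0.0015229661283216146} [[ 0.999  0.044 -0.001]
 [ 0.044 -0.999  0.001]
 [-0.001 -0.001 -1.   ]]
[-0.17026506  0.21945335 -0.05507212]
```

```bash
python3 -m jog '[[[1,0,0,5,0,0,0],[1,0,0,10,0,0,0],[1,0,0,14.5,0,0,0],[1,0,0,14.5,0,0,0]]]'
python3 - <<'E'
from h import *
print(bot.read_state()["tool_pos"],bot.read_state()["wrist_force"])
out=[]
for n,(u0,v0,w,h) in dict(side=(250,150,100,90),top=(245,180,90,80)).items():
    im=bot.read_camera(n)[:,:,::-1];out.append(cv2.resize(im[v0:v0+h,u0:u0+w],(400,360),interpolation=cv2.INTER_CUBIC))
cv2.imwrite("pics/above.png",np.hstack(out))
E
```

```text
time: 2.1
tool_pos: [0.6042, -0.2881, 0.35]
tcp_rot: [-3.136, -0.061, 0.016]
wrist_force: [-0.8, -0.6, 0.4]
width: -0.002
[ 0.60419833 -0.28812583  0.34997552] [-0.8121788  -0.62293548  0.38436438]
```

View pics/above.png

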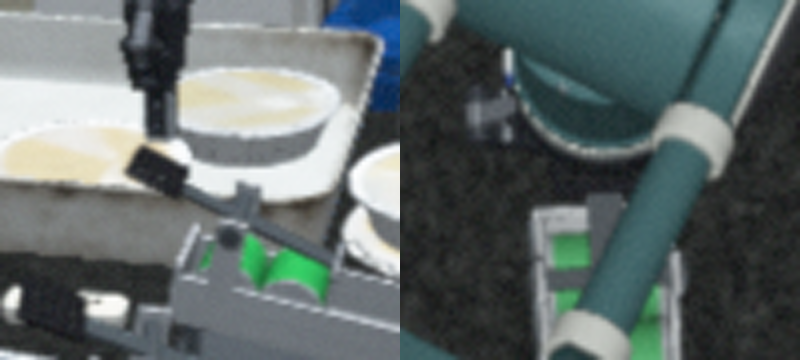

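```bash
python3 -m jog '[[[1,0.3,0,1,0,0,0],[1,0.3,0,2,0,0,0],[1,0.3,0,3,0,0,0],[1,0.3,0,3.8,0,0,0],[1,0.3,0,4.4,0,0,0],[1,0.3,0,4.8,0,0,0],[1,0.3,0,5.1,0,0,0],[1,0.3,0,5.1,0,0,0]]]'
python3 - <<'E'
from h import *
s=bot.read_state();print(s["tool_pos"],s["wrist_force"])
im=bot.read_camera("side")[:,:,::-1];cv2.imwrite("pics/press.png",cv2.resize(im[170:270,250:390],None,fx=5,fy=5,interpolation=cv2.INTER_CUBIC))
E
```

```text
time: 3.2
tool_pos: [0.6099, -0.2882, 0.3047]
tcp_rot: [3.141, 0.063, 0.001]
wrist_force: [3.1, -0.6, 4.0]
width: 0.004
[ 0.60994021 -0.28816097  0.30469134] [ 3.07292985 -0.64147188  3.96322306]
```

View pics/press.png

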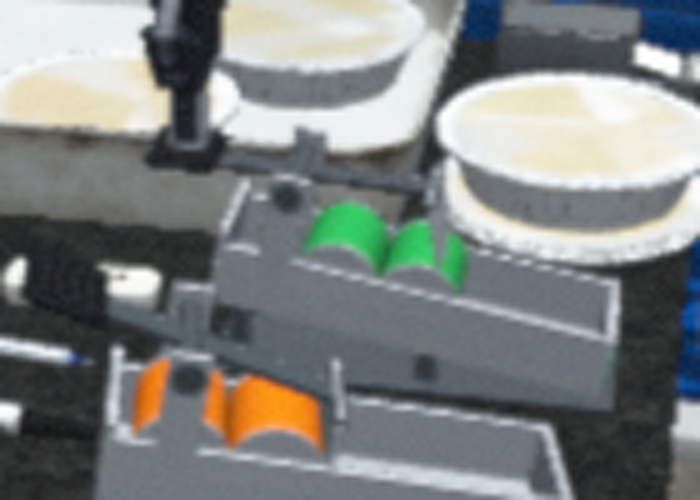

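The fingertips are on the green paddle (crop ~190,150). The lever is nearly level and the tins have started under the gate. It needs about 5 mm more.

```bash
python3 -m jog '[[[1,0,0,0.3,0,0,0],[1,0,0,0.5,0,0,0],[1,0,0,0.7,0,0,0],[1,0,0,0.7,0,0,0],[1,0,0,0.7,0,0,0],[1,0,0,0.7,0,0,0]]]'
python3 - <<'E'
from h import *
s=bot.read_state();print(s["tool_pos"],s["wrist_force"])
im=bot.read_camera("side")[:,:,::-1];cv2.imwrite("pics/press2.png",cv2.resize(im[170:270,250:390],None,fx=5,fy=5,interpolation=cv2.INTER_CUBIC))
E
```

```text
time: 4.0
tool_pos: [0.6103, -0.2881, 0.2987]
tcp_rot: [3.141, 0.062, 0.003]
wrist_force: [3.8, 0.5, 6.3]
width: -0.001
[ 0.61025592 -0.28811788  0.29870437] [3.80011323 0.53452157 6.31200897]
```

View pics/press2.png

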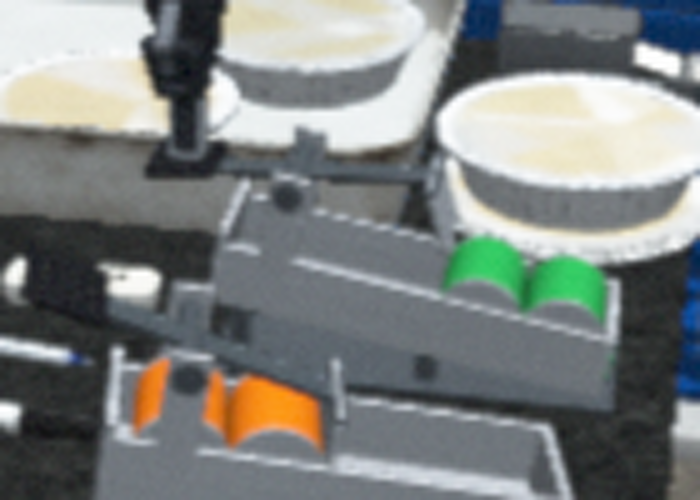

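Both green tins are in the tray (crop 485,265 and 568,285), and the gate is up. I'll hold a little longer, then release.

```bash
python3 -m jog '[[[1,0,0,0.1,0,0,0],[1,0,0,0.1,0,0,0],[1,0,0,0.1,0,0,0],[1,0,0,0.1,0,0,0]]]'
python3 -m jog '[[[1,0,0,-0.6,0,0,0],[1,0,0,-1.2,0,0,0],[1,0,0,-2,0,0,0],[1,0,0,-2.8,0,0,0],[1,0,0,-3.6,0,0,0],[1,0,0,-5,0,0,0],[1,0,0,-9,0,0,0],[1,0,0,-13,0,0,0],[1,0,0,-13,0,0,0],[1,0,0,-13,0,0,0]]]'
python3 - <<'E'
from h import *
s=bot.read_state();print(s["tool_pos"],s["wrist_force"])
im=bot.read_camera("side")[:,:,::-1];cv2.imwrite("pics/rel.png",cv2.resize(im[170:280,210:390],None,fx=4.4,fy=4.4,interpolation=cv2.INTER_CUBIC))
E
```

```text
time: 4.55
tool_pos: [0.6103, -0.2881, 0.2985]
tcp_rot: [3.14, 0.062, 0.003]
wrist_force: [2.5, 0.6, 9.3]
width: 0.002
time: 5.8
tool_pos: [0.6099, -0.2879, 0.4267]
tcp_rot: [-3.141, -0.063, -0.001]
wrist_force: [0.2, -0.2, -0.7]
width: -0.002
[ 0.60985507 -0.28789508  0.42667458] [ 0.18836647 -0.21997598 -0.67983661]
```

View pics/rel.png

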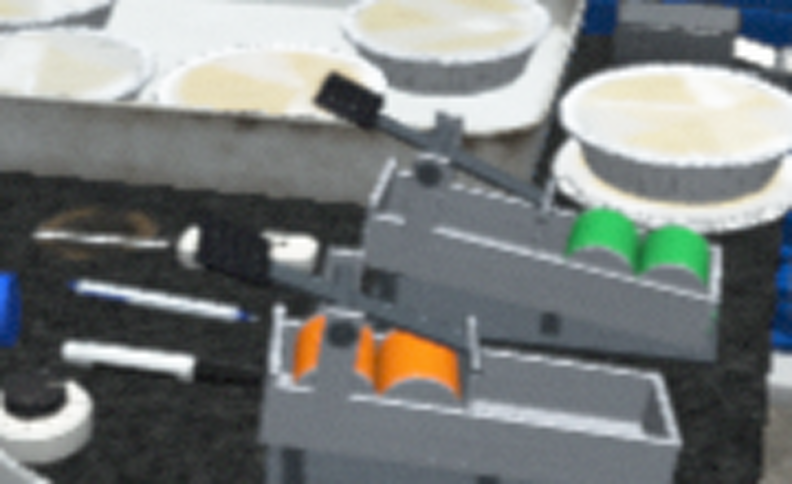

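```bash
python3 -c "
from workcell import bot
print(bot.finish_job())"
```

```text
the job is handed in; nothing more can be done
None
```

The green dispenser's paddle was pressed to its stop with the closed fingertips, held until both green tins had rolled into the tray, then released. I handed the job in at about 5.9 s; no verdict is reported.

- **Paddle:** I located it at about (0.603, -0.289, 0.154) m. The triangulated height of 0.153 m matches the 0.154 m given. At the stop the fingertips stood at a height of about 0.126 m, with 6 to 9 N on the wrist.
- **Tins and gate:** The side picture taken while pressing shows both green tins in the tray with the gate raised. The last side picture shows the gate shut behind them. The paddle is within about 0.5 pixel of where it started.
- **Everything else:** In that last picture the orange tins are still behind their shut gate. The marker, blue pen, thermometer, timer and dish look unmoved, which I judged by eye and did not measure. The arm was clear of everything, and no check failed or disagreed.

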